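# Set out the gum place

## Robot

A 7-joint arm with a two-finger parallel gripper is mounted at the origin on a cart in front of the work surface, level with it; the furniture and walls round the work are solid. World frame = base frame: x ahead of the robot, y to its left, z up, the work surface at z = 0. Lengths are in mm, angles in rad, forces in N, time in s.
With the tool pointing down it reaches from about 350 to 775 mm from the base axis. Payload 3.1 kg.
Tool frame: the origin (TCP) lies on the centre line of the jaws, within the pads' length; the fingertips stand 11 mm ahead of it and the grasp point (between the pads) lies 8 mm behind it; z points along the fingers, y is the direction in which the jaws open and shut (so a half turn about z gives the same grasp; the last joint's range is limited). The gripper opens to 85 mm and grips with 20 to 120 N. Pads are 22 mm wide; open, the fingers measure 114 mm over their backs; the gripper's body (76 mm by 85 mm) begins 54 mm behind the grasp point. The pads swing forward as they close: fully open they stand 13 mm farther back than shut.
Start: joints at [-1.244, 0.311, 0.014, 1.512, -0.004, 1.319, -0.027], TCP at [198.248, 513.045, 218.204] pointing down, gripper open.
Joint ranges: [-2.7, 2.7], [-0.3, 1.91], [-1.27, 1.3], [0.12, 2.57], [-1.44, 4.58], [0.2, 2.03], [-3.05, 3.05]. Speed limits (rad/s): [2.79, 2.79, 3.14, 3.14, 3.14, 3.14, 3.14].

## Interface

Orientations are given as a unit quaternion [w, x, y, z].
In Python, from cell import * gives the robot as it stands. The module is installed in compiled form; this text tells all that it offers.
- The arm moves only by the shell command python3 -m jog 'ROWS' [FORCE]. ROWS is JSON, one flat list of numbers, 5 for each row, row after row: the shift along the world's x, y, z in units of 30 mm (1.0 is 30 mm), then the turn about the world's z in units of 5 degrees (1.0 is 5 degrees), then the finger opening in mm, from 0 to 85.4. In form: [tx, ty, tz, roll, fingers, tx, ty, tz, roll, fingers, ...]. A call has 1 to 12 rows; each row is the pose to reach, as a shift and turn from the pose commanded when the call began; what a row does not reach only later rows make up. A row lasts 1/12 s, in which the tool goes at most 41.7 mm and 7.16 degrees, less where a joint would pass 70% of its speed; a pose out of reach is approached as far as the arm can. A call with a gripper value outside its range is refused whole. The fingers move at their own pace and stop on an object; FORCE is the grip in N (left out, the last holds). Time passes only in rows, so rows that repeat a pose let the fingers close. It gives the time, the measured TCP pose, the force and the opening at its end, in the units of the state.
- state(): the state, without advancing time (a new reading comes with each control period).
- capture(name): name is "side" or "top"; returns the picture (420x560x3 uint8, blue, green, red); there is no depth.
- camera_model(name): a dict with "fx", "fy", "cx", "cy" (pixels), "R" (3x3) and "t" (3): a world point X has camera coordinates R X + t. Camera axes: x right, y down, z forward; pixel columns grow to the right and rows downward; lengths in mm; the calibration is good to about 2 mm. A picture is of the moment at which its call begins. camera_model takes no time and is no camera call.
- sign_off(): hands the job in, once; it reports no verdict.
The state is a dict: "time": time; "joint_pos": joint angles; "joint_vel": joint speeds; "joint_efforts": joint torques, N m; "eef_pos": TCP position; "eef_rot": TCP orientation; "contact_force": force on the tool from outside, world axes, zero at the start; "moment": the same for the moment, N m; "gripper_width": finger opening in mm.
Only numpy, scipy, OpenCV 4.12 (cv2) and the standard library are available. Lean on these libraries where they do the work, as an engineer would, in place of code of your own. Each camera call takes 0.05 s, during which the arm holds its last target. There are 200 camera calls.

## Task

Set out the gum place on the bench: stand the gum jar in the middle of the round white coaster, stand the brass punch upright in the middle of the square black pad, and stand the red-knobbed steel weight on the table halfway between the coaster and the pad, in line with both. Only when these three stand in their places, put the yellow lid squarely on top of the jar. Keep the jar upright all the time and do not disturb the green cup, the crescent knife or the green pencil.

Things in the scene. Friction and masses are not known exactly. Their poses are not given: they have to be found in the camera images.
- gum_jar: open clear glass jar half full of white gum, round, 51 mm in diameter (neck 50 mm) and 65 mm tall, 80 to 150 g; stands upright at the start; origin at the centre of its underside, z up; its flat rim lies 65 mm above the origin. Grip round the body, 20 to 40 mm up
- jar_lid: yellow round lid, 42 mm in diameter, 12 mm high, about 15 g, lying on the table mouth down as it goes on the jar; it simply rests on the jar's rim (no screwing), so that its origin is then 65 mm above the jar's; origin at the centre of its underside, z up. It is narrower than the jar's neck, so grip only its upper 8 mm
- cap_punch: brass-coloured punch, a slim round peg 21 mm in diameter (thickest at the top) and 49 mm tall, 60 g, standing upright at the start; origin at the centre of its underside, z up. Grip round it, 30 to 40 mm up
- weight: steel weight with a red knob: round foot 40 mm in diameter and 22 mm high, above it a 13 mm neck and a red knob 18 mm in diameter from 30 to 45 mm up; 45 mm tall overall, about 180 g; origin at the centre of its underside, z up. Grip the knob, 37 mm up
- coaster: round white ceramic coaster with a blue ring, 80 mm in diameter, 5 mm thick, fixed to the table; origin at the centre of its underside (table level), top 5 mm above it; the pad's centre always lies on the coaster's own x axis, in the + or - direction, 165 to 180 mm away
- pad: square black rubber pad with a thin grey outline, 60 x 60 mm, 10 mm thick, fixed to the table; origin at the centre of its underside (table level), top 10 mm above it. (Away from it, on the right of the robot, a wall with a hanging towel is solid: draw the arm in before swinging to the work)
- coffee_cup: green cup with a handle, 65 x 91 mm and 52 mm tall, loose; origin under its centre; a bystander, to be left alone
- chaveta: crescent leaf knife with a wooden back lying flat, 53 x 128 mm and 11 mm high, loose; origin under its centre; a bystander, to be left alone
- pencil: green pencil lying flat, 112 mm long and 7 mm thick, loose; origin under its middle, its y axis along it; a bystander, to be left alone
Mind the look-alikes: they are no part of the job. What is shaped like the weight but pink is not meant.

How it is judged (in metres and radians):
On the way, in this order (a step that is already met when the one before it is completed fails the run):
1. jar on the coaster, punch on the pad and weight halfway between them, all released, while the jar is still open (horizontal distance between gum_jar and coaster below 0.014 m and height (world z) of gum_jar between 0.003 and 0.009 m and angle between each of gum_jar, cap_punch, weight's own z axis and vertical below 0.1 rad and horizontal distance between cap_punch and pad below 0.014 m and height (world z) of cap_punch between 0.007 and 0.014 m and y of weight in the frame of coaster between -0.014 and 0.014 m and horizontal distance between weight and coaster between 0.071 and 0.105 m and horizontal distance between weight and pad between 0.071 and 0.105 m and height (world z) of weight below 0.004 m and contact force between the fingers and gum_jar below 0.1 N and contact force between the fingers and cap_punch below 0.1 N and contact force between the fingers and weight below 0.1 N and not (horizontal distance between jar_lid and gum_jar below 0.04 m and z of jar_lid in the frame of gum_jar above 0.04 m)), for 0.2 s.
2. the lid rests on the jar (horizontal distance between jar_lid and gum_jar below 0.011 m and z of jar_lid in the frame of gum_jar between 0.061 and 0.069 m and angle between jar_lid's own z axis and vertical below 0.12 rad), for 0.2 s.
At the end, for the whole second after the job is handed in: jar upright on the coaster and punch upright on the pad, each within 14 mm of its centre; weight on the table within 14 mm of their line, 71 to 105 mm from the centres of both; lid flat on the jar's rim within 11 mm of its centre; all released and at rest (all of step 2 and horizontal distance between gum_jar and coaster below 0.014 m and height (world z) of gum_jar between 0.003 and 0.009 m and angle between each of gum_jar, cap_punch, weight's own z axis and vertical below 0.1 rad and horizontal distance between cap_punch and pad below 0.014 m and height (world z) of cap_punch between 0.007 and 0.014 m and y of weight in the frame of coaster between -0.014 and 0.014 m and horizontal distance between weight and coaster between 0.071 and 0.105 m and horizontal distance between weight and pad between 0.071 and 0.105 m and height (world z) of weight below 0.004 m and linear speed of each of gum_jar, jar_lid, cap_punch, weight below 0.02 m/s and contact force between the fingers and gum_jar below 0.1 N and contact force between the fingers and jar_lid below 0.1 N and contact force between the fingers and cap_punch below 0.1 N and contact force between the fingers and weight below 0.1 N); the robot touches nothing.
It fails at once if the jar is tipped by more than about 30 degrees (angle between gum_jar's own z axis and vertical above 0.52 rad).
It fails at once if the green cup is moved by more than 25 mm (distance of coffee_cup from where it was at the start of the episode above 0.025 m).
It fails at once if the crescent knife is moved by more than 25 mm (distance of chaveta from where it was at the start of the episode above 0.025 m).
It fails at once if the green pencil is moved by more than 25 mm (distance of pencil from where it was at the start of the episode above 0.025 m).
It also fails if it takes over 93 s, if anything falls off the work surface, if the arm or the gripper's body presses on something with over 40 N, if the wrist force passes 120 N, or if a joint passes its speed limit or range.

## Working session

There is one attempt and no reset: what is moved stays moved. The work goes in short steps, Python scripts to look and compute and a shell command to move; the robot and the scene stay as the last step left them, time stands still between calls to the robot, and variables do not carry over. Pictures are saved under pics/ and viewed, and the job is handed in when it is done.

```bash
mkdir -p pics; python3 - <<'E'
from cell import *
import cv2
for n in("top","side"):
    cv2.imwrite(f"pics/{n}0.png",cv2.resize(capture(n),(784,588),interpolation=cv2.INTER_CUBIC)); m=camera_model(n); print(n,m)
print(state())
E
```

```text
top {'fx': 507.5858252812766, 'fy': 507.5858252812766, 'cx': 278.07306550428245, 'cy': 211.35273552676364, 'R': array([[-0.02882467, -0.99940217, -0.01909034],
       [-0.98899715,  0.03128646, -0.14458834],
       [ 0.14509917,  0.01471258, -0.98930772]]), 't': array([157.52378987, 564.77465829, 911.13773785])}
side {'fx': 509.9352510098348, 'fy': 509.9352510098348, 'cx': 278.2857556657729, 'cy': 212.11215153558655, 'R': array([[ 0.83479952, -0.55052693, -0.00546515],
       [-0.34796028, -0.51988996, -0.7801526 ],
       [ 0.42665374,  0.65317266, -0.62556539]]), 't': array([-425.00641908,  304.03771388,  606.29214804])}
{'time': 0.1, 'joint_pos': array([-1.24371343,  0.31165538,  0.01398321,  1.51286978, -0.00438452,
        1.31920973, -0.02724085]), 'joint_vel': array([-1.94830768e-03, -1.92938875e-03, -1.60379256e-03, -3.13772763e-03,
        4.25036518e-05, -3.36148371e-04, -2.61385545e-04]), 'joint_efforts': array([ 7.13601348e-04, -3.80855942e+01,  1.46664642e-01, -2.31241626e+01,
        1.23750384e-02,  8.10925732e-03,  5.97200454e-06]), 'eef_pos': array([198.01044869, 512.39937475, 217.23527354]), 'eef_rot': array([-1.43738577e-04,  1.83324163e-01,  9.83051950e-01, -1.04605079e-03]), 'contact_force': array([0.49718137, 0.15885193, 0.04958605]), 'moment': array([-0.03105565,  0.05222883, -0.00022145]), 'gripper_width': 85.52089666253173}
```

View pics/top0.png

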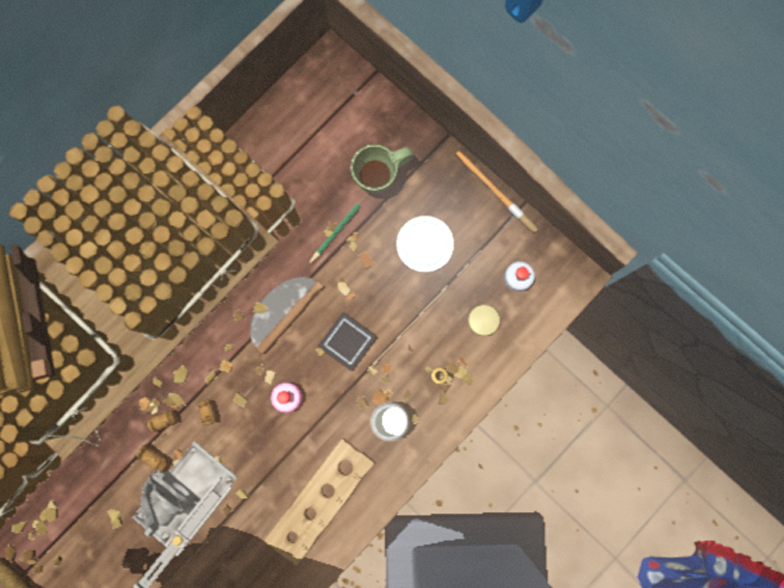

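View pics/side0.png

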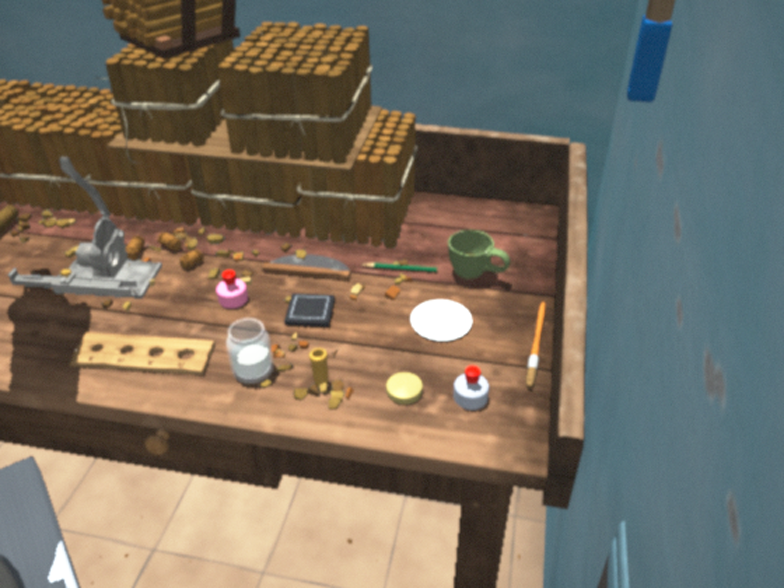

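Candidates (784-px pictures). Weight: steel with red knob at top (520,275) / side (471,388), pink decoy at (286,397) / (231,290). Punch: brass peg at (440,376) / (319,355). Lid: yellow disc at (484,320) / (405,388). Jar: (390,421) / (250,350). Coaster (425,243), pad (348,341).

```bash
cat > h.py <<'E'
from cell import *
import numpy as np, cv2
def ray(n,u,v,z,s=1.4):
    m=camera_model(n);R=np.array(m["R"]);t=np.array(m["t"]);d=R.T@np.array([(u/s-m["cx"])/m["fx"],(v/s-m["cy"])/m["fy"],1]);c=-R.T@t
    return (c+d*(z-c[2])/d[2])[:2].round(1)
def proj(n,X):
    m=camera_model(n);c=np.array(m["R"])@X+np.array(m["t"]);return c[0]/c[2]*m["fx"]+m["cx"],c[1]/c[2]*m["fy"]+m["cy"]
def crop(n,name,u,v,w=70,h=52,k=8):
    im=capture(n);u,v=int(u),int(v);x0=max(0,u-w//2);y0=max(0,v-h//2)
    c=im[y0:y0+h,x0:x0+w];c=cv2.resize(c,None,fx=k,fy=k,interpolation=cv2.INTER_CUBIC);cv2.imwrite(f"pics/{name}.png",c);print(name,"origin",x0,y0,"k",k)
E
python3 - <<'E'
from h import *
for nm,a,b in [("coaster",(425,243.5,5),(441,320,5)),("pad",(348,341.5,10),(310,309,10)),("punchtop",(439.5,376,49),(319,354,49)),("lid",(484,320,12),(405,385,12)),("weightknob",(523,273,45),(473,371,45)),("jarrim",(393,420,65),(248,329,65)),("cup",(375,170,52),(471,242,52)),("pink",(284,397,45),(229,275,45))]:
    print(nm,ray("top",*a),ray("side",*b))
a=capture("top")
o=np.hstack([cv2.resize(a[y-26:y+26,x-32:x+32],None,fx=4,fy=4,interpolation=cv2.INTER_CUBIC) for x,y in((371,196),(314,268),(280,300))])
b=np.hstack([cv2.resize(a[y-26:y+26,x-32:x+32],None,fx=4,fy=4,interpolation=cv2.INTER_CUBIC) for x,y in((304,174),(249,244),(346,228))])
cv2.imwrite("pics/c1.png",np.vstack([o,b]))
E
```

```text
coaster [647.8  88.5] [646.8  86.3]
pad [512.4 199.6] [512.2 196.3]
punchtop [460.3  77.6] [462.   75.7]
lid [536.2  11.6] [537.    9.5]
weightknob [594.2 -39.6] [594.8 -41.4]
jarrim [405.7 139.9] [406.3 143.5]
cup [742.  154.7] [746.7 154.1]
pink [439.  282.7] [438.5 279.9]
```

View pics/c1.png

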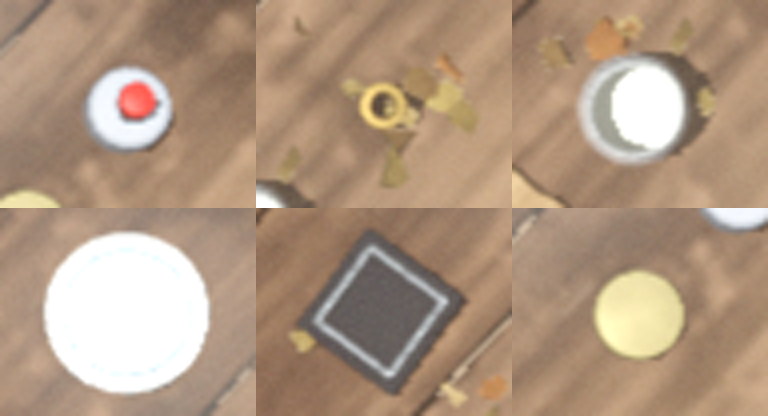

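Jar (405,142), punch (461,77), lid (537,10.5), weight (594.5,-40.5), coaster (647,87.5), pad (512,198), midpoint (580,143). The crops confirm the red-knobbed steel weight, with the pink one left alone. Moving above the jar first.

```bash
python3 -m jog '[6.9,-12.3,0,-6,85, 6.9,-12.3,0,-6,85, 6.9,-12.3,0,-6,85, 6.9,-12.3,0,-6,85, 6.9,-12.3,0,-6,85, 6.9,-12.3,0,-6,85, 6.9,-12.3,0,-6,85, 6.9,-12.3,0,-6,85, 6.9,-12.3,0,-6,85, 6.9,-12.3,0,-6,85, 6.9,-12.3,0,-6,85, 6.9,-12.3,0,-6,85]' 40
python3 - <<'E'
from h import *
s=state();print(s["eef_pos"],s["joint_pos"],s["contact_force"])
cv2.imwrite("pics/t1.png",capture("top"))
E
```

```text
time: 1.15
eef_pos: [406.6, 140.2, 218.3]
eef_rot: [0.0, 0.435, 0.9, -0.0]
contact_force: [-0.6, 1.6, -0.9]
gripper_width: 85.4
[406.60638299 140.2430359  218.2559145 ] [-0.77293101  0.0587467   0.4234986   1.82334145 -0.02430377  1.264532
  0.32704349] [-0.64708617  1.55625651 -0.90475621]
```

View pics/t1.png

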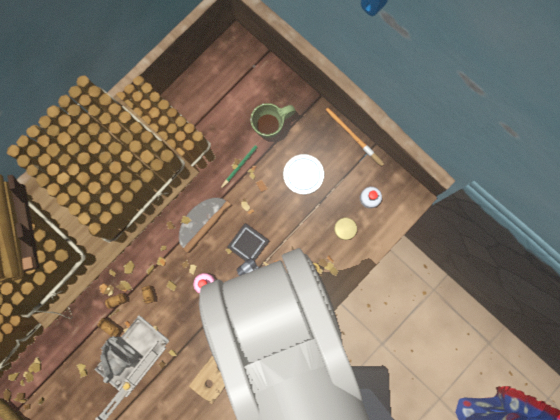

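```bash
python3 -m jog '[-0.05,0.08,-1.3,0,85, -0.05,0.08,-2.6,0,85, -0.05,0.08,-3.6,0,85, -0.05,0.08,-4.4,0,85, -0.05,0.08,-5,0,85, -0.05,0.08,-5.5,0,85, -0.05,0.08,-6,0,85, -0.05,0.08,-6.3,0,85, -0.05,0.08,-6.5,0,85, -0.05,0.08,-6.5,0,85]' 40
python3 - <<'E'
from h import *
cv2.imwrite("pics/s2.png",cv2.resize(capture("side")[170:330,80:300],None,fx=3,fy=3))
E
```

```text
time: 2.03
eef_pos: [402.3, 147.3, 22.2]
eef_rot: [-0.001, 0.43, 0.903, -0.001]
contact_force: [1.4, 0.3, 0.9]
gripper_width: 85.1
```

View pics/s2.png

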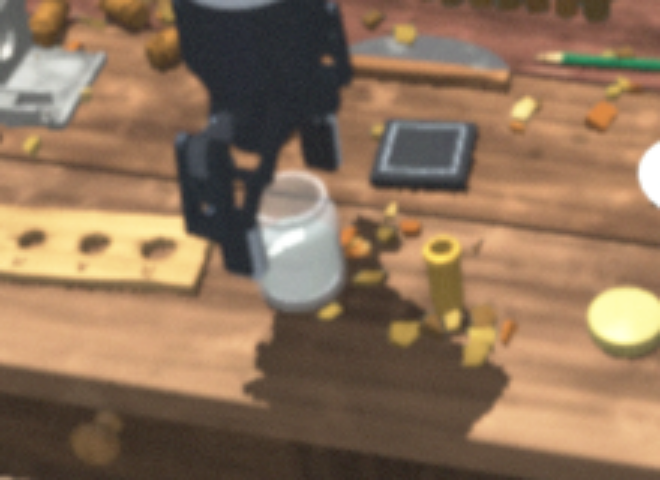

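```bash
python3 -m jog '[0.09,-0.17,0.1,0,85, 0.09,-0.17,0.1,0,85, 0.09,-0.17,0.1,0,85, 0.09,-0.17,0.1,0,85]' 40
python3 - <<'E'
from h import *
print([round(c*1,1) for c in proj("side",np.array([405,142.5,65]))],[round(c*1,1) for c in proj("side",np.r_[state()["eef_pos"][:2],65])])
cv2.imwrite("pics/s3.png",cv2.resize(capture("side")[210:290,130:230],None,fx=7,fy=7,interpolation=cv2.INTER_CUBIC))
E
```

```text
time: 2.42
eef_pos: [407.1, 141.4, 26.9]
eef_rot: [0.0, 0.432, 0.902, 0.001]
contact_force: [0.3, -0.6, 0.6]
gripper_width: 85.0
[np.float64(176.7), np.float64(235.6)] [np.float64(178.1), np.float64(235.5)]
```

View pics/s3.png

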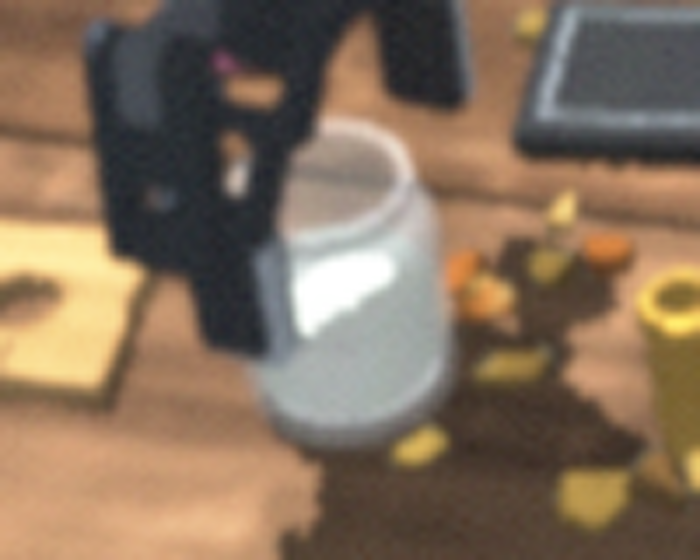

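```bash
python3 -m jog '[0,0,-0.3,0,85, 0,0,-0.3,0,85, 0,0,-0.3,0,48, 0,0,-0.3,0,48, 0,0,-0.3,0,48, 0,0,-0.3,0,48, 0,0,-0.3,0,48, 0,0,-0.3,0,48, 0,0,-0.3,0,48, 0,0,-0.3,0,48]' 35
```

```text
time: 3.3
eef_pos: [406.5, 141.3, 17.5]
eef_rot: [-0.0, 0.432, 0.902, 0.0]
contact_force: [-1.3, -1.2, 5.3]
gripper_width: 48.9
```

```bash
python3 -m jog '[0,0,0,0,40, 0,0,0,0,40, 0,0,0,0,40, 0,0,0.3,0,40, 0,0,0.6,0,40, 0,0,1,0,40, 0,0,1.5,0,40, 0,0,2,0,40, 0,0,2,0,40, 0,0,2,0,40]' 35
python3 - <<'E'
from h import *
cv2.imwrite("pics/s4.png",cv2.resize(capture("side")[150:290,100:280],None,fx=4,fy=4,interpolation=cv2.INTER_CUBIC))
E
```

```text
time: 4.13
eef_pos: [407.4, 141.8, 78.1]
eef_rot: [0.001, 0.431, 0.902, 0.001]
contact_force: [0.2, 0.7, -0.6]
gripper_width: 49.0
```

View pics/s4.png

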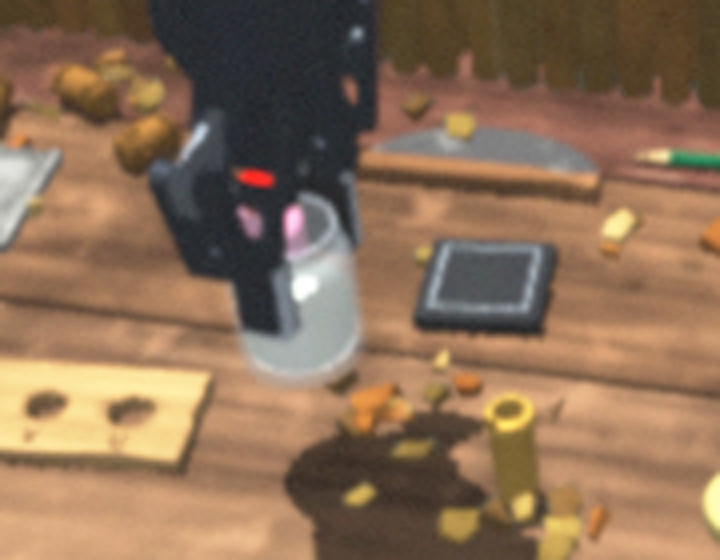

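```bash
python3 -m jog '[0.4,-0.1,0.4,0,40, 1.2,-0.28,0.8,0,40, 2.2,-0.51,1,0,40, 3.3,-0.77,1,0,40, 4.4,-1.02,1,0,40, 5.5,-1.28,1,0,40, 6.4,-1.5,1,0,40, 7.1,-1.65,1,0,40, 7.6,-1.76,1,0,40, 7.9,-1.83,1,0,40, 8.02,-1.86,1,0,40, 8.02,-1.86,1,0,40]'
python3 - <<'E'
from h import *
cv2.imwrite("pics/s5.png",cv2.resize(capture("side")[90:290,240:440],None,fx=3,fy=3,interpolation=cv2.INTER_CUBIC))
cv2.imwrite("pics/t5.png",capture("top"))
E
```

```text
time: 5.18
eef_pos: [646.7, 84.8, 105.3]
eef_rot: [-0.001, 0.432, 0.902, -0.001]
contact_force: [-1.0, 0.2, -1.1]
gripper_width: 49.0
```

View pics/s5.png

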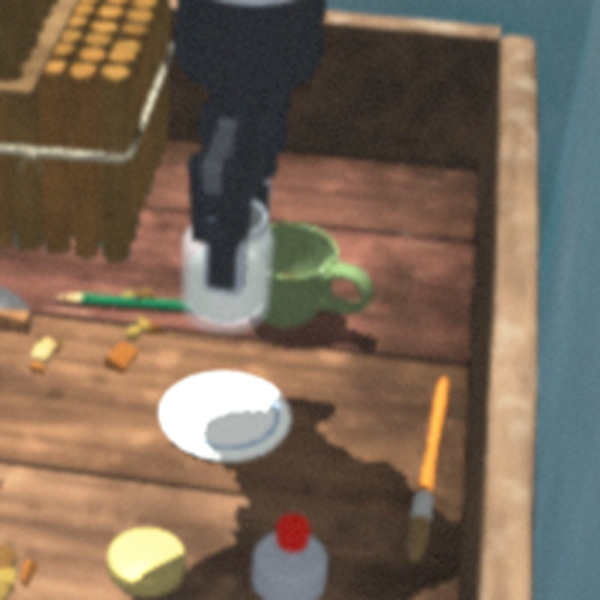

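View pics/t5.png

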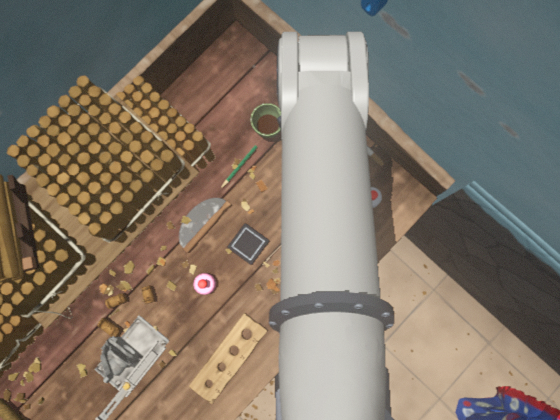

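```bash
python3 -m jog '[0.03,0.04,-0.4,0,40, 0.03,0.04,-1,0,40, 0.03,0.04,-1.5,0,40, 0.03,0.04,-2,0,40, 0.03,0.04,-2.3,0,40, 0.03,0.04,-2.4,0,40, 0.03,0.04,-2.4,0,40]'
python3 - <<'E'
from h import *
cv2.imwrite("pics/s6.png",cv2.resize(capture("side")[160:270,260:400],None,fx=5,fy=5,interpolation=cv2.INTER_CUBIC))
E
```

```text
time: 5.87
eef_pos: [646.7, 87.1, 34.0]
eef_rot: [-0.001, 0.431, 0.902, -0.001]
contact_force: [-0.3, 0.1, -1.3]
gripper_width: 49.0
```

View pics/s6.png

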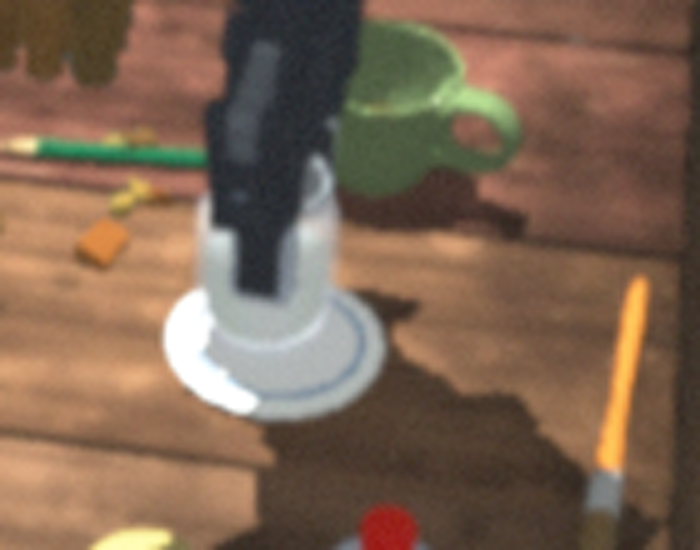

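```bash
python3 -m jog '[0.05,-0.03,-0.15,0,40, 0.05,-0.03,-0.28,0,40, 0.05,-0.03,-0.36,0,40, 0.05,-0.03,-0.38,0,40, 0.05,-0.03,-0.38,0,40]'

```

```text
time: 6.33
eef_pos: [649.3, 85.8, 23.6]
eef_rot: [-0.0, 0.432, 0.902, -0.0]
contact_force: [0.1, -0.7, -1.3]
gripper_width: 49.1
```

```bash
python3 -m jog '[0,0,-0.03,0,40, 0,0,-0.03,0,40, 0,0,-0.03,0,55, 0,0,-0.03,0,66, 0,0,-0.03,0,66, 0,0,0.1,0,66, 0,0,0.5,0,66, 0,0,1.2,0,66, 0,0,2.2,0,66, 0,0,3.3,0,66, 0,0,4.2,0,66, 0,0,4.2,0,66]'

```

```text
time: 7.33
eef_pos: [654.4, 85.7, 159.0]
eef_rot: [0.007, 0.431, 0.902, 0.004]
contact_force: [1.5, -0.2, 1.8]
gripper_width: 65.9
```

```bash
python3 -m jog '[-1.2,-0.06,0,0,50, -2.5,-0.1,0,0,50, -3.8,-0.2,0,0,50, -5,-0.25,0,0,50, -5.8,-0.3,-0.4,0,50, -6.25,-0.3,-0.8,0,50, -6.25,-0.3,-1.2,0,50, -6.25,-0.3,-1.6,0,50, -6.25,-0.3,-1.6,0,50, -6.25,-0.3,-1.6,0,50]'
python3 - <<'E'
from h import *
a=capture("side")
cv2.imwrite("pics/s7.png",np.vstack([cv2.resize(a[180:280,140:280],None,fx=4,fy=4),cv2.resize(a[160:235,260:400],None,fx=4,fy=4)]))
print(proj("side",np.array([state()["eef_pos"][0],state()["eef_pos"][1],49])),proj("side",np.array([647,87.5,70])))
E
```

```text
time: 8.17
eef_pos: [461.8, 76.7, 102.2]
eef_rot: [-0.0, 0.432, 0.902, -0.0]
contact_force: [0.3, 0.1, 0.4]
gripper_width: 49.8
(np.float64(227.86070452597727), np.float64(252.34615485711703)) (np.float64(316.1766091770216), np.float64(200.04630025677596))
```

View pics/s7.png

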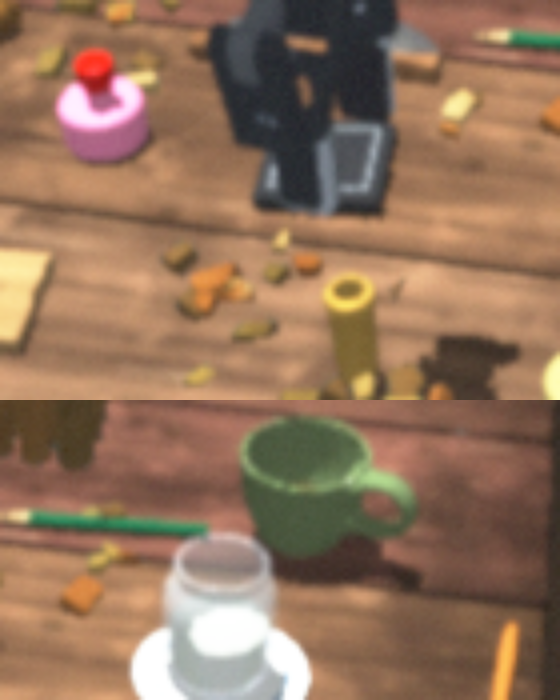

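```bash
python3 -m jog '[0,0,-0.8,0,50, 0,0,-1.5,0,50, 0,0,-2.1,0,50, 0,0,-2.5,0,50, 0,0,-2.57,0,50, 0,0,-2.57,0,50, 0,0,-2.57,0,15, 0,0,-2.57,0,15, 0,0,-2.57,0,15, 0,0,-2.57,0,15, 0,0,-2.57,0,15, 0,0,-2.57,0,15]' 30
```

```text
time: 9.22
eef_pos: [463.4, 77.1, 26.0]
eef_rot: [0.001, 0.432, 0.902, 0.001]
contact_force: [-0.3, -0.2, 6.7]
gripper_width: 18.8
```

```bash
python3 -m jog '[0,0,0,0,10, 0,0,0,0,10, 0,0,0.3,0,10, 0,0,0.7,0,10, 0,0,1.3,0,10, 0,0,1.8,0,10, 0,0,2,0,10, 0,0,2,0,10]' 30
python3 - <<'E'
from h import *
a=capture("side")
cv2.imwrite("pics/s8.png",cv2.resize(a[180:280,160:300],None,fx=5,fy=5))
E
```

```text
time: 9.88
eef_pos: [463.2, 77.1, 86.3]
eef_rot: [0.001, 0.431, 0.902, 0.001]
contact_force: [-0.0, -0.1, 0.1]
gripper_width: 18.7
```

View pics/s8.png

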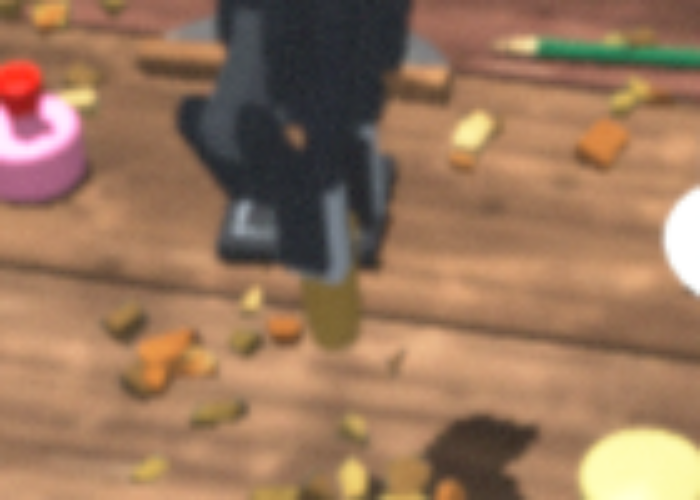

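```bash
python3 -m jog '[0.2,0.5,0,0,10, 0.5,1.4,0,0,10, 1,2.4,0,0,10, 1.4,3.3,0,0,10, 1.6,3.9,0,0,10, 1.64,4.03,-0.2,0,10, 1.64,4.03,-0.6,0,10, 1.64,4.03,-1,0,10, 1.64,4.03,-1.2,0,10, 1.64,4.03,-1.3,0,10, 1.64,4.03,-1.3,0,10]'
python3 - <<'E'
from h import *
a=capture("side");b=capture("top")
cv2.imwrite("pics/s9.png",np.hstack([cv2.resize(a[180:260,170:270],None,fx=4,fy=4),cv2.resize(b[200:280,200:300],None,fx=4,fy=4)]))
E
```

```text
time: 10.85
eef_pos: [509.9, 196.4, 44.4]
eef_rot: [-0.001, 0.432, 0.902, -0.001]
contact_force: [0.8, 0.5, 0.3]
gripper_width: 18.8
```

View pics/s9.png

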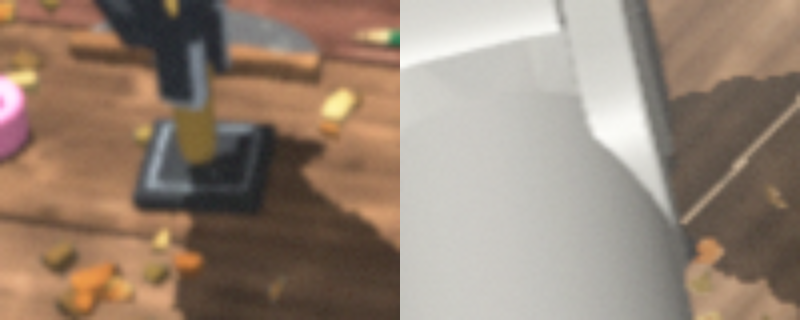

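```bash
python3 -m jog '[0.09,0.02,-0.1,0,10, 0.09,0.02,-0.2,0,10, 0.09,0.02,-0.27,0,10, 0.09,0.02,-0.3,0,10, 0.09,0.02,-0.3,0,10, 0.09,0.02,-0.3,0,10]'
```

```text
time: 11.45
eef_pos: [513.8, 198.4, 36.7]
eef_rot: [-0.0, 0.431, 0.902, -0.0]
contact_force: [0.5, 0.5, -0.4]
gripper_width: 18.3
```

```bash
python3 -m jog '[0,0,-0.03,0,10, 0,0,-0.03,0,10, 0,0,-0.03,0,28, 0,0,-0.03,0,40, 0,0,-0.03,0,40, 0,0,0.2,0,40, 0,0,0.7,0,40, 0,0,1.5,0,40, 0,0,2.5,0,40, 0,0,3.3,0,40, 0,0,3.3,0,40, 0,0,3.3,0,40]'
```

```text
time: 12.45
eef_pos: [515.3, 198.8, 137.9]
eef_rot: [0.001, 0.432, 0.902, 0.002]
contact_force: [-0.4, -0.0, -0.4]
gripper_width: 39.9
```

```bash
python3 -m jog '[0.3,-0.9,0,0,45, 0.7,-2.1,0,0,45, 1.2,-3.4,0,0,45, 1.6,-4.7,0,0,45, 2,-6,0,0,45, 2.4,-7,0,0,45, 2.6,-7.6,-0.3,0,45, 2.7,-7.96,-0.7,0,45, 2.7,-7.96,-1.1,0,45, 2.7,-7.96,-1.3,0,45, 2.7,-7.96,-1.3,0,45]'
python3 - <<'E'
from h import *
a=capture("side");b=capture("top")
cv2.imwrite("pics/s10.png",np.hstack([cv2.resize(a[140:300,280:430],None,fx=3,fy=3),cv2.resize(a[180:260,170:270],None,fx=3,fy=3,dst=None) if 0 else cv2.resize(a[160:320,170:270],None,fx=3,fy=3)]))
print(proj("side",np.array([state()["eef_pos"][0],state()["eef_pos"][1],45])),proj("side",np.array([512.3,198,59])))
E
```

```text
time: 13.37
eef_pos: [592.2, -36.9, 93.3]
eef_rot: [-0.004, 0.43, 0.903, -0.0]
contact_force: [-1.6, -0.2, -0.2]
gripper_width: 45.2
(np.float64(335.93393345657944), np.float64(263.6412837992781)) (np.float64(218.98864618503566), np.float64(199.2206848885649))
```

View pics/s10.png

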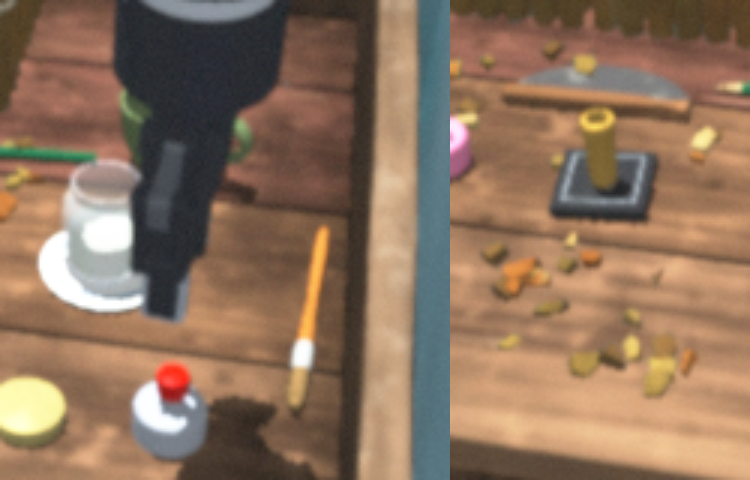

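```bash
python3 -m jog '[0.04,-0.06,-0.6,0,45, 0.04,-0.06,-1.2,0,45, 0.04,-0.06,-1.7,0,45, 0.04,-0.06,-2,0,45, 0.04,-0.06,-2.15,0,45, 0.04,-0.06,-2.15,0,45, 0.04,-0.06,-2.15,0,45]' 40
python3 - <<'E'
from h import *
a=capture("side")
cv2.imwrite("pics/s11.png",cv2.resize(a[220:310,280:400],None,fx=5,fy=5))
E
```

```text
time: 14.05
eef_pos: [596.7, -41.8, 33.0]
eef_rot: [0.001, 0.431, 0.902, 0.0]
contact_force: [0.2, 0.7, 1.2]
gripper_width: 45.0
```

View pics/s11.png

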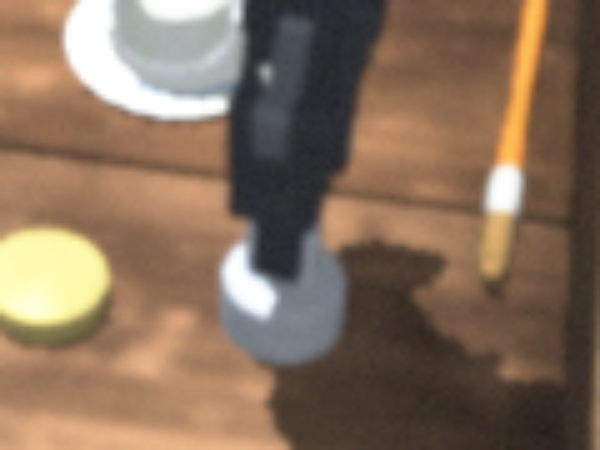

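Between the fingers, over the knob. Lowering 4 mm and closing, then lifting.

```bash
python3 -m jog '[0,0,-0.12,0,45, 0,0,-0.12,0,45, 0,0,-0.12,0,10, 0,0,-0.12,0,10, 0,0,-0.12,0,10, 0,0,-0.12,0,10, 0,0,-0.12,0,10, 0,0,-0.12,0,10, 0,0,-0.12,0,10]' 45
```

```text
time: 14.85
eef_pos: [596.6, -42.1, 29.0]
eef_rot: [0.001, 0.431, 0.902, 0.0]
contact_force: [0.8, 0.8, 2.2]
gripper_width: 13.8
```

```bash
python3 -m jog '[0,0,0.3,0,10, 0,0,0.8,0,10, 0,0,1.4,0,10, 0,0,2,0,10, 0,0,2.3,0,10, 0,0,2.3,0,10]' 45
python3 - <<'E'
from h import *
a=capture("side")
cv2.imwrite("pics/s12.png",cv2.resize(a[180:310,280:400],None,fx=4,fy=4))
E
```

```text
time: 15.35
eef_pos: [597.4, -42.8, 99.9]
eef_rot: [0.002, 0.432, 0.902, 0.001]
contact_force: [-0.3, -0.3, -1.6]
gripper_width: 14.3
```

View pics/s12.png

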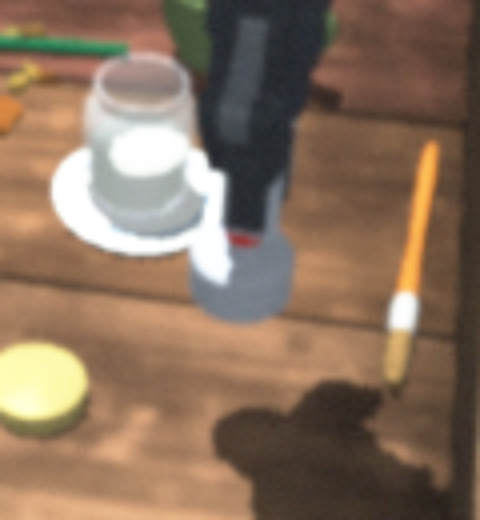

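```bash
python3 -m jog '[-0.4,0.4,0,0,10, -1,1.2,0,0,10, -1.5,2.2,0,0,10, -1.6,3.2,0,0,10, -1.5,4.2,0,0,10, -1.2,5.1,0,0,10, -0.8,5.8,0,0,10, -0.57,6.18,-0.3,0,10, -0.57,6.18,-0.9,0,10, -0.57,6.18,-1.5,0,10, -0.57,6.18,-1.9,0,10, -0.57,6.18,-1.9,0,10]'
python3 - <<'E'
from h import *
a=capture("side")
cv2.imwrite("pics/s13.png",cv2.resize(a[160:280,190:350],None,fx=5,fy=5))
s=state();p=s["eef_pos"];print(p,s["time"])
for X in([580,142.7,45],[580,142.7,0],[p[0],p[1],p[2]-29]):print(proj("side",np.array(X)))
E
```

```text
time: 16.4
eef_pos: [574.8, 142.2, 36.0]
eef_rot: [-0.004, 0.432, 0.902, -0.003]
contact_force: [-0.6, -0.2, -1.6]
gripper_width: 13.9
[576.39260924 142.34536173  37.95114979] 16.45
(np.float64(267.3918334343676), np.float64(208.18587932555099))
(np.float64(267.84811292233474), np.float64(227.20756262391188))
(np.float64(266.2112704183477), np.float64(224.3173079106068))
```

View pics/s13.png

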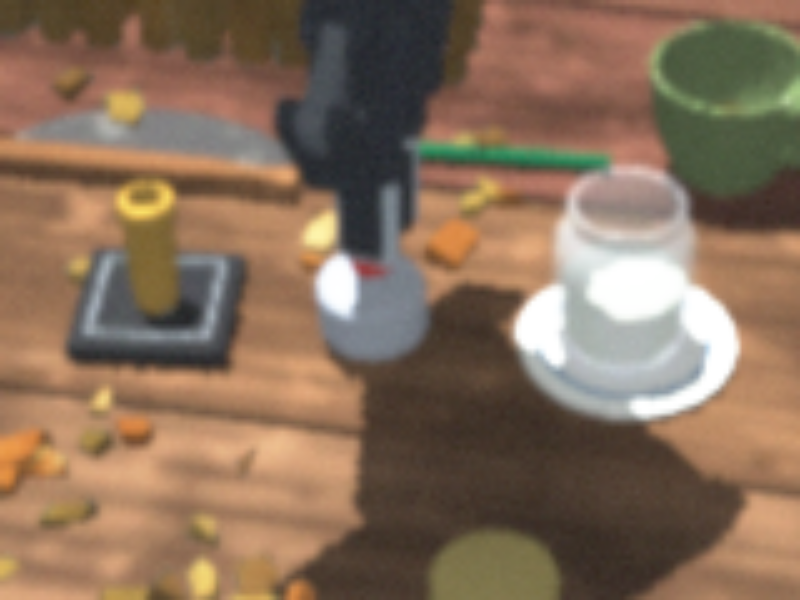

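```bash
python3 -m jog '[0.05,-0.04,0,0,10, 0.05,-0.04,-0.05,0,10, 0.05,-0.04,-0.1,0,10, 0.05,-0.04,-0.1,0,10, 0.05,-0.04,-0.1,0,10]'
```

```text
time: 16.87
eef_pos: [580.8, 142.0, 38.2]
eef_rot: [0.0, 0.432, 0.902, 0.0]
contact_force: [-0.1, 0.2, -1.0]
gripper_width: 14.1
```

```bash
python3 -m jog '[0,0,-0.1,0,10, 0,0,-0.2,0,10, 0,0,-0.27,0,10, 0,0,-0.3,0,10, 0,0,-0.3,0,10, 0,0,-0.3,0,10]'
```

```text
time: 17.37
eef_pos: [580.8, 142.1, 29.0]
eef_rot: [0.0, 0.432, 0.902, 0.0]
contact_force: [0.1, -0.1, 1.7]
gripper_width: 14.2
```

```bash
python3 -m jog '[0,0,-0.03,0,10, 0,0,-0.03,0,25, 0,0,-0.03,0,40, 0,0,-0.03,0,45, 0,0,-0.03,0,45, 0,0,0.3,0,45, 0,0,0.9,0,45, 0,0,1.7,0,45, 0,0,2.6,0,45, 0,0,3.4,0,45, 0,0,3.6,0,45, 0,0,3.6,0,45]'
```

```text
time: 18.37
eef_pos: [582.5, 142.1, 139.7]
eef_rot: [0.002, 0.432, 0.902, 0.002]
contact_force: [0.7, -0.7, -0.5]
gripper_width: 45.0
```

```bash
python3 -m jog '[-0.3,-0.8,0,0,70, -0.7,-1.9,0,0,70, -1,-3,0,0,70, -1.3,-3.9,0,0,70, -1.46,-4.38,-0.4,0,70, -1.46,-4.38,-1.1,0,70, -1.46,-4.38,-1.8,0,70, -1.46,-4.38,-2.3,0,70, -1.46,-4.38,-2.5,0,70, -1.46,-4.38,-2.5,0,70, -1.46,-4.38,-2.5,0,70]'
python3 - <<'E'
from h import *
a=capture("side");s=state();p=s["eef_pos"];print(p)
cv2.imwrite("pics/s14.png",np.vstack([cv2.resize(a[150:270,190:370],None,fx=4,fy=4)[:300],cv2.resize(a[225:295,230:370],None,fx=4,fy=4)[:,:] if 0 else cv2.resize(a[225:295,200:380],None,fx=4,fy=4)]))
for X in([580,142.7,45],[p[0],p[1],12],[537,10.5,12]):print(proj("side",np.array(X)))
E
```

```text
time: 19.28
eef_pos: [536.2, 10.5, 61.2]
eef_rot: [-0.0, 0.431, 0.902, -0.0]
contact_force: [0.5, -1.2, 1.1]
gripper_width: 69.7
[537.06709351  10.5095014   61.95490984]
(np.float64(267.3918334343676), np.float64(208.18587932555099))
(np.float64(288.9668845387326), np.float64(274.62327143068484))
(np.float64(288.93631049892366), np.float64(274.643158874098))
```

View pics/s14.png

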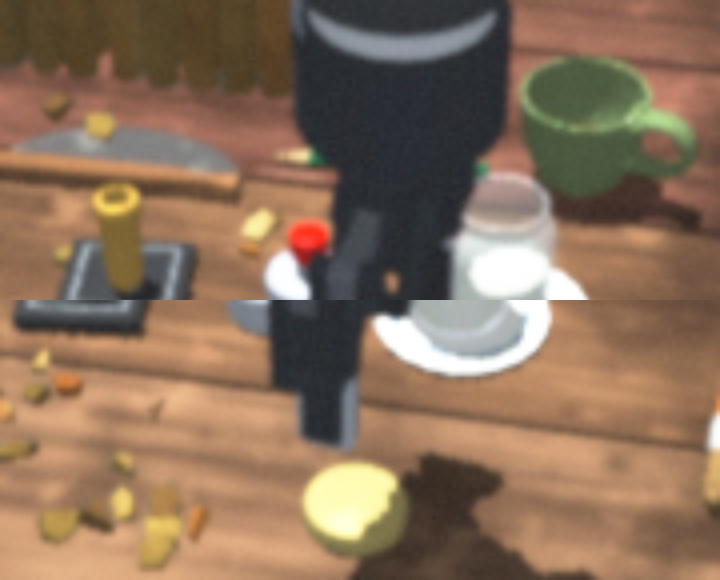

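```bash
python3 -m jog '[0,0,-0.5,0,70, 0,0,-0.9,0,70, 0,0,-1.2,0,70, 0,0,-1.45,0,70, 0,0,-1.6,0,70, 0,0,-1.66,0,70, 0,0,-1.66,0,70, 0,0,-1.66,0,70]' 25
python3 - <<'E'
from h import *
a=capture("side")
cv2.imwrite("pics/s15.png",cv2.resize(a[240:310,240:340],None,fx=7,fy=7,interpolation=cv2.INTER_CUBIC))
E
```

```text
time: 20.0
eef_pos: [537.1, 10.5, 12.2]
eef_rot: [0.0, 0.432, 0.902, 0.0]
contact_force: [-0.4, 0.3, -0.8]
gripper_width: 69.9
```

View pics/s15.png

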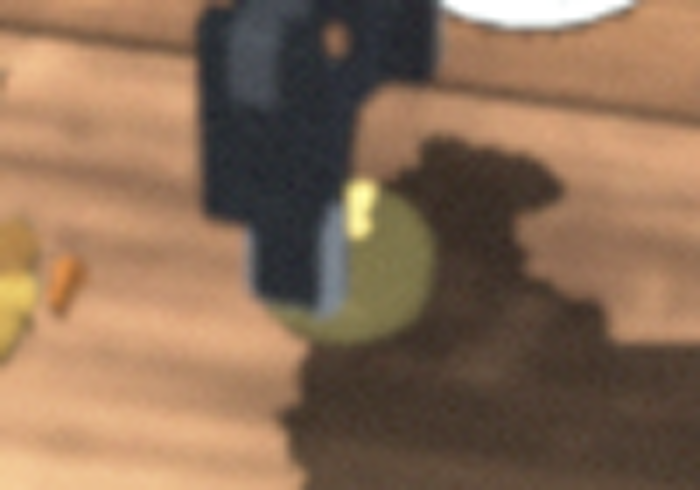

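```bash
python3 -m jog '[0,0,-0.02,0,50, 0,0,-0.02,0,36, 0,0,-0.02,0,36, 0,0,-0.02,0,36, 0,0,-0.02,0,36, 0,0,-0.02,0,36]' 25
python3 - <<'E'
from h import *
a=capture("side")
cv2.imwrite("pics/s16.png",cv2.resize(a[240:310,240:340],None,fx=7,fy=7,interpolation=cv2.INTER_CUBIC))
E
```

```text
time: 20.55
eef_pos: [536.7, 10.6, 11.2]
eef_rot: [0.0, 0.432, 0.902, 0.0]
contact_force: [0.0, 0.8, 0.4]
gripper_width: 36.1
```

View pics/s16.png

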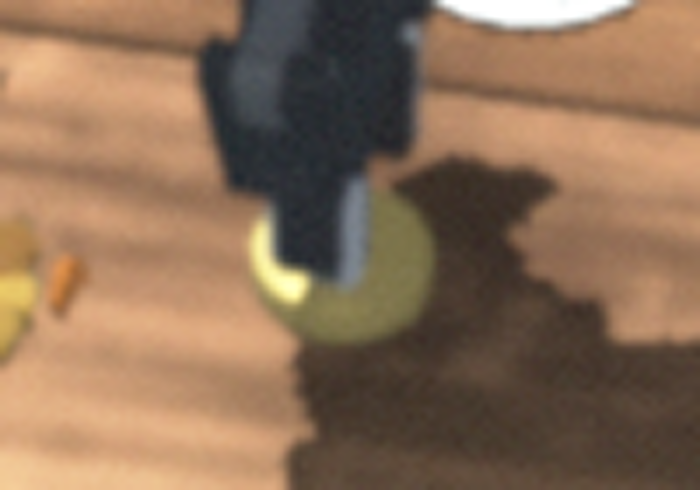

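Fingers closed above the lid (tips are set back more than I assumed at this opening). Reopening, going 9 mm lower.

```bash
python3 -m jog '[0,0,0.3,0,70, 0,0,0.3,0,70, 0,0,0.3,0,70, 0,0,0.3,0,70, 0,0,0,0,70, 0,0,-0.2,0,70, 0,0,-0.28,0,70, 0,0,-0.28,0,70, 0,0,-0.28,0,70, 0,0,-0.28,0,55, 0,0,-0.28,0,55]' 25
python3 - <<'E'
from h import *
a=capture("side")
cv2.imwrite("pics/s17.png",cv2.resize(a[240:310,240:340],None,fx=7,fy=7,interpolation=cv2.INTER_CUBIC))
E
```

```text
time: 21.52
eef_pos: [536.9, 10.5, 3.0]
eef_rot: [0.0, 0.432, 0.902, 0.0]
contact_force: [0.6, -0.3, 0.4]
gripper_width: 55.1
```

View pics/s17.png

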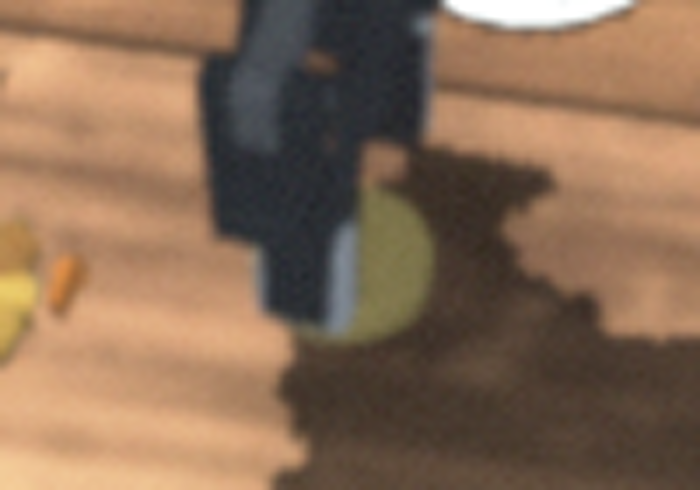

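```bash
python3 -m jog '[0,0,0,0,45, 0,0,0,0,38, 0,0,0,0,34, 0,0,0,0,34, 0,0,0,0,34, 0,0,0,0,34]' 25
```

```text
time: 22.07
eef_pos: [536.6, 10.5, 2.8]
eef_rot: [-0.0, 0.431, 0.902, 0.0]
contact_force: [-0.4, 0.4, -0.6]
gripper_width: 33.9
```

```bash
python3 - <<'E'
from h import *
a=capture("side")
cv2.imwrite("pics/s18.png",cv2.resize(a[240:310,240:340],None,fx=7,fy=7,interpolation=cv2.INTER_CUBIC))
E
```

```text
(no output)
```

View pics/s18.png

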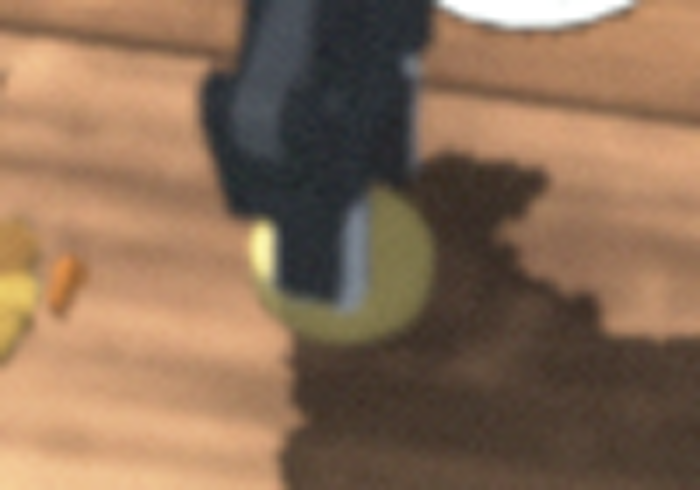

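```bash
python3 - <<'E'
from h import *
for z in(0,6,12,16,20,24):print(z,[np.round((np.array(proj("side",np.array([x,y,z])))-240)*7) for x,y in((530.5,-8.6),(516.9,8.6))])
E
```

```text
0 [array([365., 340.]), array([276., 318.])]
6 [array([366., 322.]), array([275., 300.])]
12 [array([366., 304.]), array([275., 282.])]
16 [array([366., 292.]), array([275., 270.])]
20 [array([367., 279.]), array([275., 258.])]
24 [array([367., 267.]), array([275., 246.])]
```

```bash
python3 -m jog '[0,0,0.3,0,60, 0,0,0.3,0,60, 0,0,0.3,0,60, 0,0,0.1,0,60, 0,0,-0.1,0,60, 0,0,-0.2,0,60, 0,0,-0.27,0,60, 0,0,-0.27,0,60, 0,0,-0.27,0,60]' 25
```

```text
time: 22.87
eef_pos: [536.4, 10.5, -5.7]
eef_rot: [-0.0, 0.432, 0.902, -0.0]
contact_force: [0.1, 0.1, -0.7]
gripper_width: 60.0
```

```bash
python3 -m jog '[0,0,0,0,50, 0,0,0,0,44, 0,0,0,0,40, 0,0,0,0,34, 0,0,0,0,34, 0,0,0,0,34]' 25
python3 - <<'E'
from h import *
a=capture("side")
cv2.imwrite("pics/s19.png",cv2.resize(a[240:310,240:340],None,fx=7,fy=7,interpolation=cv2.INTER_CUBIC))
E
```

```text
time: 23.37
eef_pos: [537.3, 10.7, -4.4]
eef_rot: [0.001, 0.431, 0.902, 0.0]
contact_force: [-0.7, 0.0, 5.6]
gripper_width: 37.2
```

View pics/s19.png

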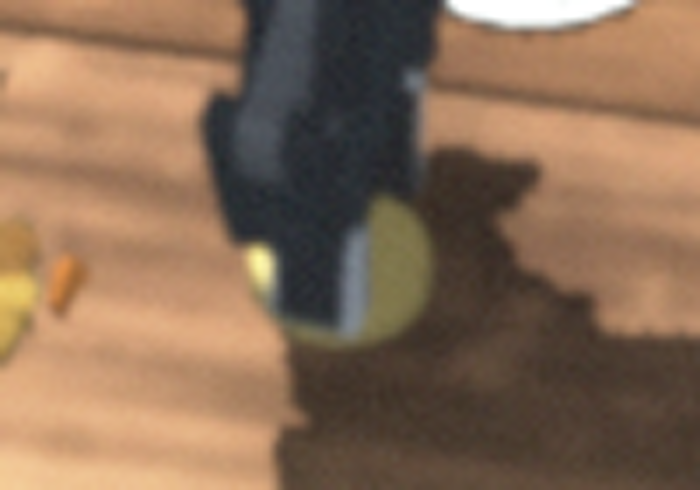

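```bash
python3 -m jog '[0,0,0.1,0,32, 0,0,0.3,0,32, 0,0,0.6,0,32, 0,0,1,0,32, 0,0,1.3,0,32, 0,0,1.3,0,32]' 30
python3 - <<'E'
from h import *
a=capture("side")
cv2.imwrite("pics/s20.png",cv2.resize(a[220:310,240:340],None,fx=6,fy=6,interpolation=cv2.INTER_CUBIC))
E
```

```text
time: 23.92
eef_pos: [538.6, 10.4, 36.3]
eef_rot: [0.002, 0.432, 0.902, 0.001]
contact_force: [0.5, -0.1, -0.4]
gripper_width: 32.0
```

View pics/s20.png

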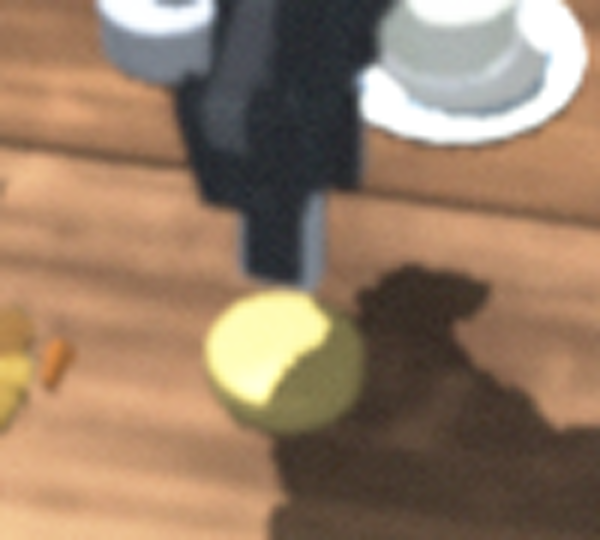

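```bash
python3 - <<'E'
from h import *
print(ray("side",288.9,277.2,6,1),ray("side",287.2,280.2,6,1))
a=capture("top")
cv2.imwrite("pics/t20.png",cv2.resize(a[150:300,250:400],None,fx=4,fy=4))
print(proj("top",np.array([537,10.5,12])))
E
```

```text
[537.   10.5] [530.9   6.5]
(np.float64(346.27587821174365), np.float64(228.11576856372767))
```

View pics/t20.png

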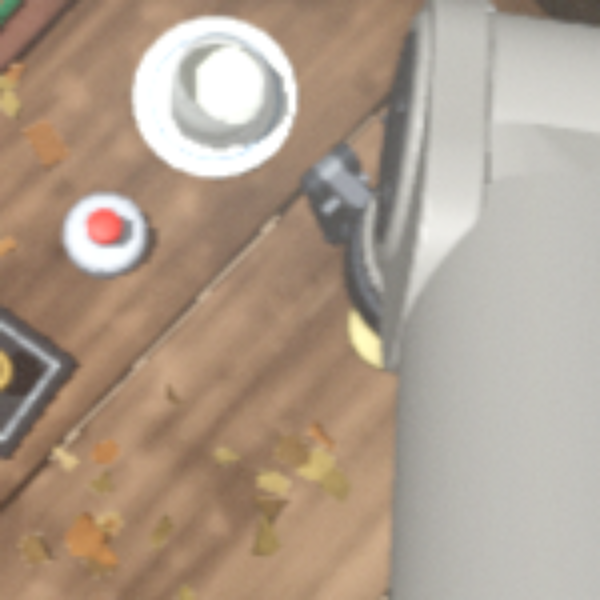

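```bash
python3 -m jog '[-0.19,-0.14,0,0,60, -0.19,-0.14,0,0,60, -0.19,-0.14,0,0,60, -0.19,-0.14,-0.4,0,60, -0.19,-0.14,-0.8,0,60, -0.19,-0.14,-1.1,0,60, -0.19,-0.14,-1.3,0,60, -0.19,-0.14,-1.4,0,60, -0.19,-0.14,-1.4,0,60, -0.19,-0.14,-1.4,0,50, -0.19,-0.14,-1.4,0,50, -0.19,-0.14,-1.4,0,50]' 25
python3 - <<'E'
from h import *
a=capture("side")
cv2.imwrite("pics/s21.png",cv2.resize(a[240:310,240:340],None,fx=7,fy=7,interpolation=cv2.INTER_CUBIC))
p=state()["eef_pos"];print(p);c=p[:2]-25*np.array([.78,.62])
for z in(0,3,6,9):print(z,[np.round((np.array(proj("side",np.r_[c+s*np.array([6.8,-8.6]),z]))-240)*7) for s in(1,-1)])
E
```

```text
time: 25.02
eef_pos: [531.5, 6.3, -7.7]
eef_rot: [0.001, 0.432, 0.902, 0.0]
contact_force: [-0.4, 0.1, -0.4]
gripper_width: 50.1
[531.51052788   6.38622218  -7.73783323]
0 [array([346., 385.]), array([255., 363.])]
3 [array([346., 376.]), array([255., 354.])]
6 [array([346., 367.]), array([255., 345.])]
9 [array([346., 358.]), array([255., 336.])]
```

View pics/s21.png

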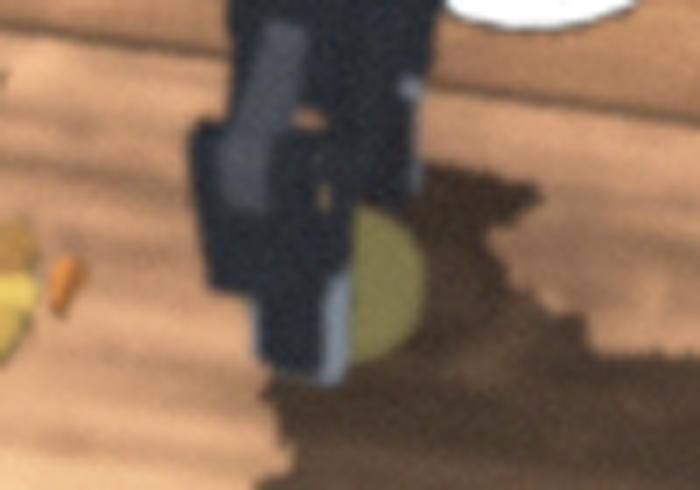

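```bash
python3 -m jog '[0,0,0.03,0,44, 0,0,0.03,0,40, 0,0,0.03,0,36, 0,0,0.03,0,36, 0,0,0.03,0,36, 0,0,0.03,0,36]' 25
```

```text
time: 25.57
eef_pos: [531.7, 6.6, -6.3]
eef_rot: [0.001, 0.431, 0.902, 0.001]
contact_force: [0.0, 1.1, 6.1]
gripper_width: 38.4
```

```bash
python3 -m jog '[0,0,0.05,0,34, 0,0,0.1,0,34, 0,0,0.2,0,34, 0,0,0.35,0,34, 0,0,0.5,0,34, 0,0,0.7,0,34, 0,0,0.7,0,34]' 25
python3 - <<'E'
from h import *
a=capture("side")
cv2.imwrite("pics/s22.png",cv2.resize(a[220:310,240:340],None,fx=6,fy=6,interpolation=cv2.INTER_CUBIC))
E
```

```text
time: 26.15
eef_pos: [532.2, 6.3, 15.0]
eef_rot: [0.001, 0.432, 0.902, 0.001]
contact_force: [-0.3, -0.3, 0.8]
gripper_width: 38.1
```

View pics/s22.png

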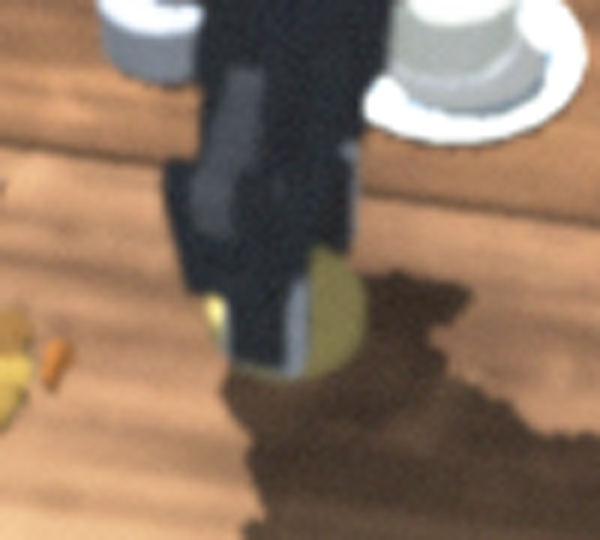

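```bash
python3 -m jog '[0,0,0.6,0,34, 0,0,1.5,0,34, 0,0,2.4,0,34, 0.2,0.15,2.9,0,34, 0.7,0.5,3,0,34, 1.5,1.05,3,0,34, 2.4,1.7,3,0,34, 3.1,2.2,3,0,34, 3.6,2.5,3,0,34, 3.83,2.7,3,0,34, 3.83,2.7,3,0,34, 3.83,2.7,3,0,34]'
python3 - <<'E'
from h import *
a=capture("side")
cv2.imwrite("pics/s23.png",cv2.resize(a[130:270,250:400],None,fx=4,fy=4,interpolation=cv2.INTER_CUBIC))
E
```

```text
time: 27.2
eef_pos: [645.4, 87.4, 102.9]
eef_rot: [-0.001, 0.431, 0.902, -0.001]
contact_force: [-0.4, -0.3, -1.1]
gripper_width: 38.6
```

View pics/s23.png

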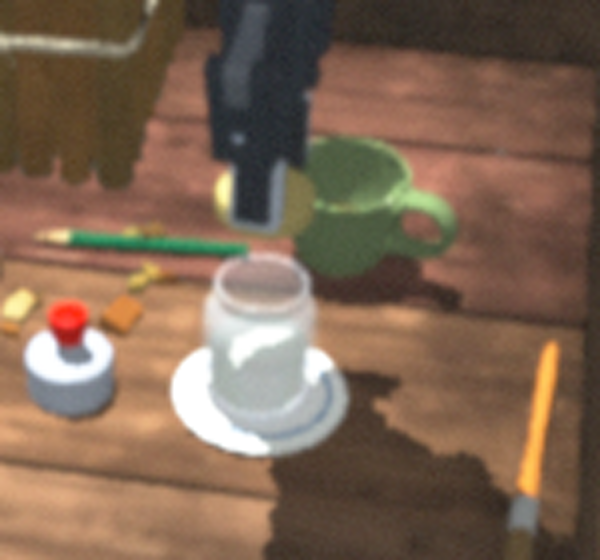

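```bash
python3 -m jog '[0.03,0,-0.4,0,34, 0.03,0,-0.7,0,34, 0.03,0,-0.9,0,34, 0.03,0,-1.05,0,34, 0.03,0,-1.1,0,34, 0.03,0,-1.1,0,34]'
python3 - <<'E'
from h import *
a=capture("side")
cv2.imwrite("pics/s24.png",cv2.resize(a[165:245,265:365],None,fx=6,fy=6,interpolation=cv2.INTER_CUBIC))
E
```

```text
time: 27.75
eef_pos: [646.1, 87.3, 69.8]
eef_rot: [-0.001, 0.432, 0.902, -0.0]
contact_force: [-0.0, -0.9, -0.4]
gripper_width: 38.5
```

View pics/s24.png

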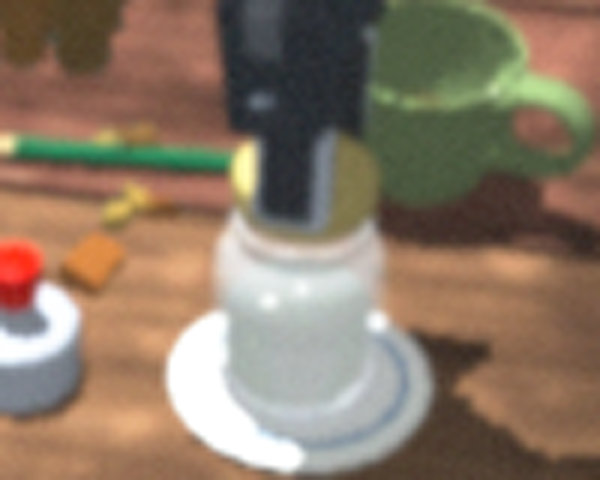

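```bash
python3 -m jog '[0.03,0,-0.07,0,34, 0.03,0,-0.13,0,34, 0.03,0,-0.17,0,34, 0.03,0,-0.19,0,34, 0.03,0,-0.19,0,34, 0.03,0,-0.19,0,34]'
```

```text
time: 28.3
eef_pos: [647.6, 87.4, 64.9]
eef_rot: [0.0, 0.431, 0.902, 0.0]
contact_force: [-0.4, -0.1, -0.5]
gripper_width: 38.6
```

```bash
python3 -m jog '[0,0,-0.02,0,34, 0,0,-0.04,0,34, 0,0,-0.05,0,34, 0,0,-0.05,0,34]'
python3 - <<'E'
from h import *
a=capture("side")
cv2.imwrite("pics/s25.png",cv2.resize(a[165:245,265:365],None,fx=6,fy=6,interpolation=cv2.INTER_CUBIC))
E
```

```text
time: 28.63
eef_pos: [647.8, 87.4, 63.7]
eef_rot: [0.0, 0.431, 0.902, 0.0]
contact_force: [-1.1, 1.0, 0.9]
gripper_width: 38.3
```

View pics/s25.png

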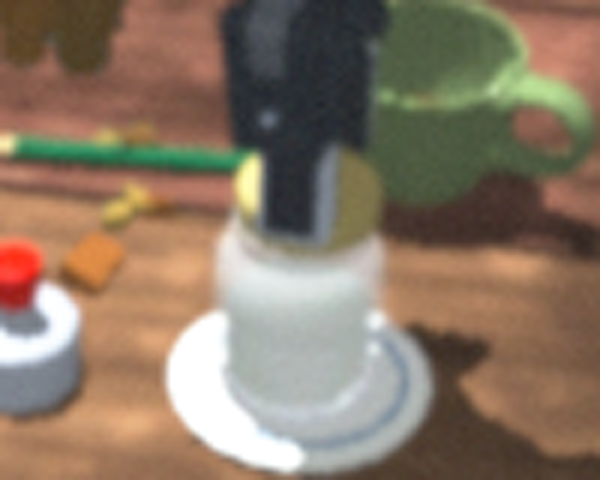

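```bash
python3 -m jog '[0,0,-0.02,0,36, 0,0,-0.02,0,42, 0,0,-0.02,0,50, 0,0,-0.02,0,60, 0,0,-0.02,0,62, 0,0,0.2,0,62, 0,0,0.7,0,62, 0,0,1.5,0,62, 0,0,2.4,0,62, -0.5,0,3,0,62, -1.5,0,3,0,62, -2.5,0,3,0,62]'
```

```text
time: 29.68
eef_pos: [573.8, 86.8, 155.5]
eef_rot: [0.002, 0.432, 0.902, 0.001]
contact_force: [-0.3, 0.2, -0.3]
gripper_width: 62.0
```

```bash
python3 -m jog '[-1,-1,0.5,0,62, -2,-1.5,0.5,0,62, -3,-1.5,0.5,0,62, -4,-1.5,0.5,0,62, -4.5,-1.5,0.5,0,62, -4.5,-1.5,0.5,0,62, -4.5,-1.5,0.5,0,62]'
python3 - <<'E'
from h import *
a=capture("side");b=capture("top")
cv2.imwrite("pics/s26.png",np.hstack([cv2.resize(a[160:260,200:400],None,fx=4,fy=4)[:,:],]) )
cv2.imwrite("pics/t26.png",cv2.resize(b[100:270,200:400],None,fx=4,fy=4,interpolation=cv2.INTER_CUBIC)[:600])
for X in([647,87.5,82],[647,87.5,70],[647,87.5,5],[580,142.7,45],[512.3,198,59]):print(X,proj("side",np.array(X)),proj("top",np.array(X)))
E
```

```text
time: 30.27
eef_pos: [437.9, 42.5, 169.2]
eef_rot: [0.001, 0.431, 0.902, 0.001]
contact_force: [-0.1, 0.6, 0.0]
gripper_width: 61.8
[647, 87.5, 82] (np.float64(316.45920080774994), np.float64(194.56944839919143)) (np.float64(305.4285796404976), np.float64(165.14393340596126))
[647, 87.5, 70] (np.float64(316.1766091770216), np.float64(200.04630025677596)) (np.float64(305.20609865476814), np.float64(166.66921429944426))
[647, 87.5, 5] (np.float64(314.72464735760826), np.float64(228.1864817876301)) (np.float64(304.0926697865777), np.float64(174.30263867202657))
[580, 142.7, 45] (np.float64(267.3918334343676), np.float64(208.18587932555099)) (np.float64(276.65170673442856), np.float64(205.5541105411889))
[512.3, 198, 59] (np.float64(218.98864618503566), np.float64(199.2206848885649)) (np.float64(247.37226465995178), np.float64(241.79394887126054))
```

View pics/s26.png

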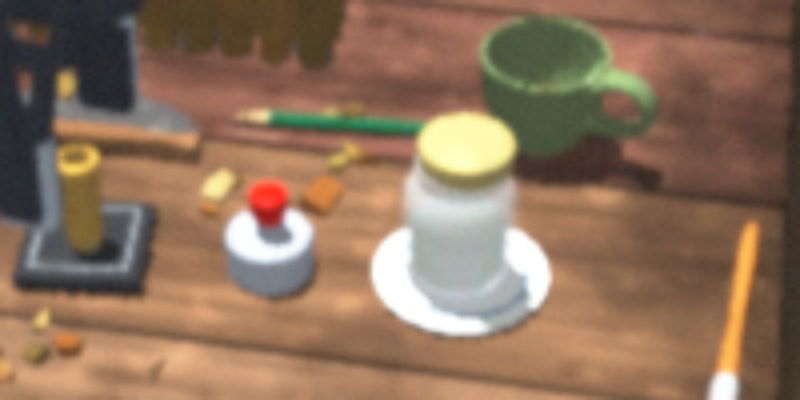

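View pics/t26.png

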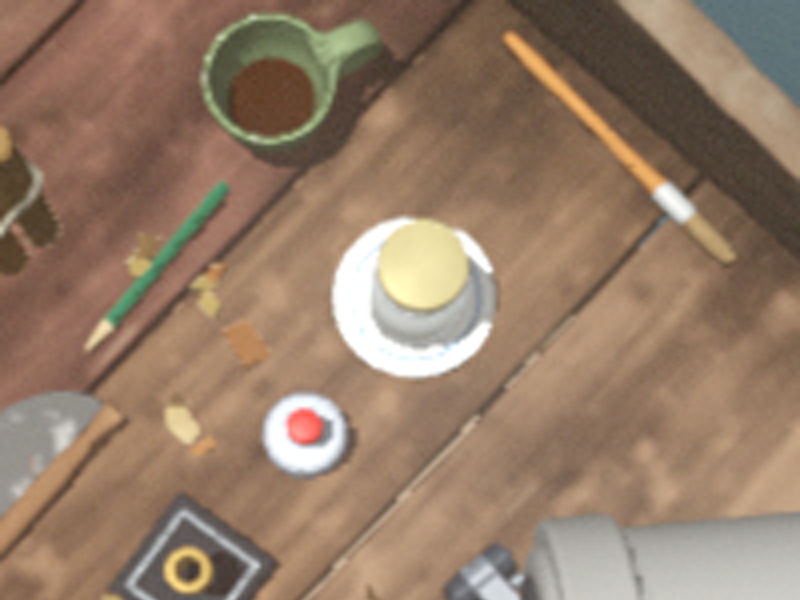

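```bash
python3 -c "
from cell import *
print(state()['joint_vel'].max(),sign_off())"
```

```text
the job is handed in; nothing more can be done
0.01897868395536756 None
```

I placed the jar on the coaster, the punch on the pad and the steel red-knobbed weight midway between them. Then I put the lid on the jar and handed the job in at about 30 s.

- **Final positions:** in the last side and top pictures, the lid, knob and punch top each lie about 1 px (1–2 mm) from where they should project. The lid looks flat on the rim. The jar's rim was within about 1 px in the earlier side picture. The fingers are clear of everything, and the cup, knife and pencil look unmoved.
- **Lid grasps:** the first two closings passed above the lid. The third gripped only its top edge, slipped, and pushed it about 7 mm along the table. I measured it again, gripped about 2 mm lower, and that grasp held.
- **Not confirmed:** `sign_off()` gives no verdict. I judged the final placements from the pictures and arm readings only, not from any reported object poses.

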